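# Tip used lancets into a sharps box and click its shutter to the temporary-closure notch

## Robot

A 7-joint arm with a two-finger parallel gripper is mounted at the origin on a cart in front of the work surface, level with it; the furniture and walls round the work are solid. World frame = base frame: x ahead of the robot, y to its left, z up, the work surface at z = 0. Lengths are in m, angles in degrees, forces in N, time in s.
With the tool pointing down it reaches from about 0.425 to 0.95 m from the base axis. Payload 4.7 kg.
Tool frame: the origin (TCP) lies at the centre of the arm's flange, where the gripper is bolted on; the fingertips stand env.tip_extent ahead of it and the grasp point (between the pads) lies 164 mm ahead of it (env.tip_extent is the distance from the TCP to the fingertips, in m); x points along the fingers, z is the direction in which the jaws open and shut, and the axes are right-handed (so a half turn about x gives the same grasp; the last joint's range is limited). The gripper opens to 87 mm and grips with 3 to 60 N. Pads are 19 mm wide; open, the fingers measure 117 mm over their backs; the gripper's body (75 mm by 190 mm) begins 51 mm behind the grasp point.
Start: joints at [-71.671, 26.849, -2.785, 87.806, 1.381, 65.374, -4.715], TCP at [0.231, 0.634, 0.405] pointing down, gripper open.
Joint ranges: [-148.3, 148.3], [-19.14, 114.17], [-79.39, 73.82], [5.75, 140.21], [-59.74, 239.74], [12.07, 113.84], [-152.46, 152.46]. Speed limits (degrees/s): [147.25, 147.25, 180, 180, 180, 180, 180].

## Interface

Orientations are given as a 3x3 rotation matrix whose columns are the frame's x, y, z axes.
In Python, from station import env, eoat, solver, sensors, optics, order, trace, mark_of gives the robot as it stands. The module is installed in compiled form; this text tells all that it offers. Calls block until the motion is done:
- env.reach(position, orientation): joint-space move of the TCP to a pose.
- env.move_l(position, ori=None, v=0.15, stop_force=None): straight line of the TCP; ori=None keeps the orientation; v is the mean speed in m/s. With stop_force (N) it stops when the force on the tool has changed by that much, and returns True; else False.
- env.set_joints(angles): joint-space move.
- eoat.gripper_to(opening, squeeze=None): opening from 0.0 (shut) to 1.0 (fully open); squeeze is the grip in N (None keeps the last); returns when the fingers have stopped.
- env.hold(seconds).
- solver.solve_ik(position, orientation): joint angles nearest the present ones, or None.
- sensors.state(): the state.
- optics.grab_frame(name): name is "side" or "top"; returns a dict with "color" (400x640x3 uint8, red, green, blue), "z_map" (400x640 float32, m along the optical axis (not along the pixel's ray), 0 where there is no reading), "fx", "fy", "cx", "cy" (pixels), "k1" (the pictures are not rectified: a ray, as slopes to the right and down, at radius r is drawn at 1 + k1 r^2 times it, then the intrinsics apply), "position" and "attitude" of the camera in the world. Camera axes: x right, y up, looking along -z (the intrinsics and any distortion apply to the point x, -y, -z); pixel columns grow to the right and rows downward; lengths in m; the calibration is good to about 2 mm. A picture is of the moment at which its call begins.
A pose or a line that the arm cannot do raises env.MotionError and nothing moves.
- order.sign_off(): hands the job in, once; it reports no verdict.
Trained networks look in the newest picture that a camera, given by its name, has taken for a name from the list of things; names that differ only in an ending like _2 or _b are one class to them, and where a whole thing is asked for, a point or a joint stands for the part that bears it (a point fixed in the world has none). Each returns a list of dicts, best first, with "score" (0 to 1); they miss things now and then, are a little off and sometimes report something else, mostly with a low value. They report only what shows in the picture. A call takes as long as a camera call.
- trace(camera, label): "region" (400x640 bool, what is visible of it) and "rect" ([left, top, right, bottom] in pixels, round what is visible of it).
- mark_of(camera, label): "uv" ([column, row] in pixels: a listed point, or the origin of a listed thing).
The state is a dict: "time": time; "joint_pos": joint angles; "dq": joint speeds; "joint_efforts": joint torques, N m; "ee_pos": TCP position; "eef_rot": TCP orientation; "contact_force": force on the tool from outside, world axes, zero at the start; "moment": the same for the moment, N m; "grip_width": opening from 0.0 (shut) to 1.0 (fully open).
Only numpy, scipy, OpenCV 4.12 (cv2) and the standard library are available. Lean on these libraries where they do the work, as an engineer would, in place of code of your own. Each camera call takes 0.05 s, during which the arm holds its last target.

## Task

Tip the three used lancets off the small steel tray into the open sharps box, and set the empty tray back down flat on the table, right way up. Then take the blue tab and draw the box's white shutter across the opening until it clicks into its notch (temporary closure), without forcing it on past the notch into the permanent lock. Finish while still gripping the tab with the shutter in the notch, and leave the other things on the table where they stand.

Things in the scene. Friction and masses are not known exactly. Their poses are not given: they have to be found in the camera images.
- sharps_box: low yellow sharps box with a red lid, fixed, hollow, 140 (x) x 240 (y) x 90 mm to the lid's top face, walls and lid 4 mm; origin at the centre of its underside, z up. Two red rails 10 mm wide run along y at x = +-64 mm, 8 mm above the lid; a bar 7 mm high closes the +y end. A brass detent barrel, its top 102 mm above the table, sticks out 10 mm beyond the -x side at y = +28 mm
- opening (a point): centre of the lid's one opening, in the lid's top face, 90 mm above the table; axes as the box. The opening is 96 mm along x and 72 mm along y (y = 0 to +72 mm in the box frame); on the closed half (y below 0) the shutter is parked at the start
- tab_top (a point): centre of the top of the shutter's blue tab, 126.5 mm above the table; axes as the box. The tab is an upright block, 34 mm along x, 14 mm along y (the sliding direction), 33 mm high, in the middle of the white shutter plate (110 x 95 mm, its top face 93.5 mm above the table)
- shutter (a joint): shutter travel along the box's +y, m: 0 open (tab at box y = -60 mm), notch at 0.088 (opening covered), permanent lock from 0.097 to the end of travel, 0.108. Friction 1 to 2 N, no return spring. From 0.078 a sprung ball climbs a rib (about 11 N); past its crest at 0.084 it draws the shutter into the notch; a second rib, crest at 0.094, resists going on (about 16 N)
- tray: small steel tipping tray, 100 to 160 g; floor 64 mm wide (x), 3 mm thick; the bowl runs from y = -52 mm (open pouring lip, no wall) to y = +52 mm (rear wall); side and rear walls reach 18.5 mm above the underside; behind it stands the grey grip fin. Origin at the middle of the bowl on the underside, z up
- tray_lip (a point): middle of the open pouring lip, on the upper face of the floor (3 mm above the underside); axes as the tray, the pieces leave along -y
- tray_fin (a point): centre of the top of the grey rubber-like grip fin: 12 mm thick along the tray's x, 42 mm long along y (y = +53 to +95 mm), top 42.5 mm above the tray's underside; it stands on the 3 mm floor plate, which reaches out 32 mm to either side of it; axes as the tray
- lancet_green: used finger-prick lancet, a solid green plastic block 26 x 14 x 12 mm with rounded edges, a white band and a short white nose at its +x end, 12 g; origin at the centre of its underside; it lies on the tray floor at the start and slides off once the floor is tilted 15 to 25 degrees
- lancet_orange: used finger-prick lancet, a solid orange plastic block 26 x 14 x 12 mm with rounded edges, a white band and a short white nose at its +x end, 12 g; origin at the centre of its underside; it lies on the tray floor at the start and slides off once the floor is tilted 15 to 25 degrees
- lancet_blue: used finger-prick lancet, a solid blue plastic block 26 x 14 x 12 mm with rounded edges, a white band and a short white nose at its +x end, 12 g; origin at the centre of its underside; it lies on the tray floor at the start and slides off once the floor is tilted 15 to 25 degrees
- gel_bottle: white pump bottle of hand gel, 66 x 58 x 188 mm, loose, to be left alone; origin at the centre of its underside
- plaster_roll: roll of white surgical tape lying flat, 41 mm across, 25 mm high, loose, to be left alone; origin at the centre of its underside
- marker: black marker pen lying flat, 14 x 136 x 16 mm (long along its y), loose, to be left alone; origin at the centre of its underside

How it is judged (in metres and radians):
On the way, in this order (a step that is already met when the one before it is completed fails the run):
1. the tray is tipped with its lip over the box's opening (angle between tray's own z axis and vertical above 0.2 rad and horizontal distance between tray_lip and opening below 0.08 m).
2. all three lancets are inside the sharps box (z of lancet_green in the frame of sharps_box between -0.005 and 0.06 m and x of lancet_green in the frame of sharps_box between -0.07 and 0.07 m and y of lancet_green in the frame of sharps_box between -0.12 and 0.12 m and z of lancet_orange in the frame of sharps_box between -0.005 and 0.06 m and x of lancet_orange in the frame of sharps_box between -0.07 and 0.07 m and y of lancet_orange in the frame of sharps_box between -0.12 and 0.12 m and z of lancet_blue in the frame of sharps_box between -0.005 and 0.06 m and x of lancet_blue in the frame of sharps_box between -0.07 and 0.07 m and y of lancet_blue in the frame of sharps_box between -0.12 and 0.12 m), for 0.2 s.
3. the tray stands flat on the table, right way up and let go (height (world z) of tray between -0.006 and 0.006 m and angle between tray's own z axis and vertical below 0.1 rad and linear speed of tray below 0.02 m/s and contact force between the fingers and tray below 0.1 N), for 0.2 s.
4. the shutter is in the notch (value of joint shutter between 0.0845 and 0.0915 m), for 0.3 s.
At the end, for the whole second after the job is handed in: All three lancets are inside the sharps box, below its lid; the tray stands flat on the table, right way up (within 0.1 rad) and let go; the shutter rests within 3.5 mm of the notch (0.0845 to 0.0915) and the fingers still grip its tab (more than 1.5 N) (all of step 2 and all of step 3 and all of step 4 and velocity of joint shutter between -0.01 and 0.01 m/s and contact force between the fingers and shutter above 1.5 N); the arm keeps its last pose, push and grip.
It fails at once if the shutter is forced past the notch towards the permanent lock (beyond 0.097) (value of joint shutter above 0.097 m).
It fails at once if the gel bottle, tape roll or marker is displaced by more than 2 cm (distance of any of gel_bottle, plaster_roll, marker from where it was at the start of the episode above 0.02 m).
It also fails if it takes over 67 s, if anything falls off the work surface, if the arm or the gripper's body presses on something with over 40 N, if the wrist force passes 120 N, or if a joint passes its speed limit or range.

## Working session

There is one attempt and no reset: what is moved stays moved. The work goes in short steps, each a Python script; the robot and the scene stay as the last script left them, time stands still between calls to the robot, and variables do not carry over. Pictures are saved under pics/ and viewed, and the job is handed in when it is done.

```bash
mkdir -p pics; ls; cat > h.py <<'E'
import numpy as np, cv2
from station import env, eoat, solver, sensors, optics, order, trace, mark_of
def world(f,u,v,z=None):
    # pixel -> world, z: depth along axis
    xd=(u-f["cx"])/f["fx"]; yd=(v-f["cy"])/f["fy"]
    x,y=xd,yd
    for _ in range(20):
        s=1+f["k1"]*(x*x+y*y); x,y=xd/s,yd/s
    return np.array([x,-y,-1.0])
def to_w(f,u,v,d):
    return np.array(f["position"])+np.array(f["attitude"])@(world(f,u,v)*d)
def on_plane(f,u,v,z):
    r=np.array(f["attitude"])@world(f,u,v); p=np.array(f["position"])
    return p+r*(z-p[2])/r[2]
def cloud(f,mask):
    vs,us=np.nonzero(mask&(f["z_map"]>0)); 
    d=f["z_map"][vs,us]
    xd=(us-f["cx"])/f["fx"]; yd=(vs-f["cy"])/f["fy"]; x,y=xd.copy(),yd.copy()
    for _ in range(20):
        s=1+f["k1"]*(x*x+y*y); x,y=xd/s,yd/s
    P=np.stack([x,-y,-np.ones_like(x)],1)*d[:,None]
    return P@np.array(f["attitude"]).T+np.array(f["position"])
def save(f,n): cv2.imwrite("pics/"+n+".png",f["color"][:,:,::-1])
E
python3 - <<'E'
from h import *
np.set_printoptions(precision=4,suppress=True)
print(sensors.state(), env.tip_extent)
for c in ["top","side"]:
    f=optics.grab_frame(c); save(f,c+"0"); print(c,f["position"],f["attitude"],f["fx"],f["k1"])
    for l in ["sharps_box","tray","gel_bottle","plaster_roll","marker","lancet_green","lancet_orange","lancet_blue","shutter"]:
        r=trace(c,l)
        if r:
            P=cloud(f,r[0]["region"]); print(l,round(r[0]["score"],2),r[0]["rect"],len(r), P.min(0) if len(P) else 0,P.max(0) if len(P) else 0)
        else: print(l,None)
    for l in ["opening","tab_top","tray_lip","tray_fin","tray","sharps_box"]:
        r=mark_of(c,l)
        z=dict(opening=.09,tab_top=.1265,tray_lip=.003,tray_fin=.0425).get(l,0)
        for q in r[:2]: print(l,round(q["score"],2),q["uv"],on_plane(f,*q["uv"],z))
print(sensors.state()["time"])
E
```

```text
pics
{'time': 0.0, 'joint_pos': array([-71.6713,  26.8963,  -2.7837,  87.8749,   1.3816,  65.3754,
        -4.7136]), 'dq': array([-0.0429,  0.061 , -0.0149,  0.0928, -0.0056, -0.0409,  0.0503]), 'joint_efforts': array([ -0.001 , -50.7965,  -0.0811, -23.6156,  -0.0613,   0.0378,
         0.0002]), 'ee_pos': array([0.2306, 0.6341, 0.4037]), 'eef_rot': array([[-0.0006, -0.9398,  0.3417],
       [-0.0019,  0.3417,  0.9398],
       [-1.    , -0.0001, -0.002 ]]), 'contact_force': array([ 0.6632, -0.3115, -0.636 ]), 'moment': array([ 0.0365, -0.0305,  0.0462]), 'grip_width': 0.9987169322768054} 0.1822
top [0.305  0.1078 1.3606] [[ 0.0053  0.972  -0.235 ]
 [-1.      0.0043 -0.0048]
 [-0.0037  0.235   0.972 ]] 504.27139580892737 -0.14654182471237032
sharps_box 0.82 [346.5, 189.2, 443.1, 247.6] 1 [ 0.4926 -0.2213 -0.0065] [0.6747 0.043  0.1312]
tray 0.81 [215.0, 248.8, 268.5, 286.1] 1 [ 0.407   0.2545 -0.0051] [0.5021 0.4105 0.0481]
gel_bottle 0.93 [400.9, 130.2, 436.2, 166.8] 1 [ 0.7343 -0.1896 -0.0013] [ 0.8199 -0.1045  0.1917]
plaster_roll 0.55 [292.6, 172.3, 309.2, 185.6] 2 [ 0.6753  0.14
[... 1428 characters left out ...]
.6727 0.3788 0.0173]
lancet_green None
lancet_orange 0.67 [383.2, 292.2, 387.3, 297.0] 1 [0.4688 0.333  0.0111] [0.4788 0.3437 0.0179]
lancet_blue 0.71 [310.9, 142.7, 348.6, 159.1] 2 [ 0.5198 -0.1869  0.0881] [ 0.6273 -0.0767  0.1269]
shutter 0.81 [310.9, 138.6, 348.0, 159.9] 1 [ 0.5166 -0.1869  0.087 ] [ 0.6273 -0.0746  0.1269]
opening 0.95 [327.0, 168.0] [ 0.5841 -0.0301  0.09  ]
opening 0.48 [327.1, 182.1] [0.5859 0.0361 0.09  ]
tray_lip 0.92 [397.7, 268.6] [0.4308 0.2566 0.003 ]
tray_fin 0.77 [389.2, 302.8] [0.4737 0.3834 0.0425]
tray_fin 0.33 [393.6, 280.4] [0.4558 0.326  0.0425]
tray 0.94 [392.9, 293.3] [0.4523 0.3249 0.    ]
sharps_box 0.74 [329.1, 180.2] [ 0.5744 -0.1019  0.    ]
1.6
```

```bash
python3 - <<'E'
import cv2
a=cv2.imread("pics/top0.png");b=cv2.imread("pics/side0.png")
cv2.imwrite("pics/topc.png",cv2.resize(a[110:300,200:460],(780,570),interpolation=cv2.INTER_CUBIC))
cv2.imwrite("pics/sidec.png",cv2.resize(b[100:340,230:430],(500,600),interpolation=cv2.INTER_CUBIC))
E
```

```text
(no output)
```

View pics/topc.png

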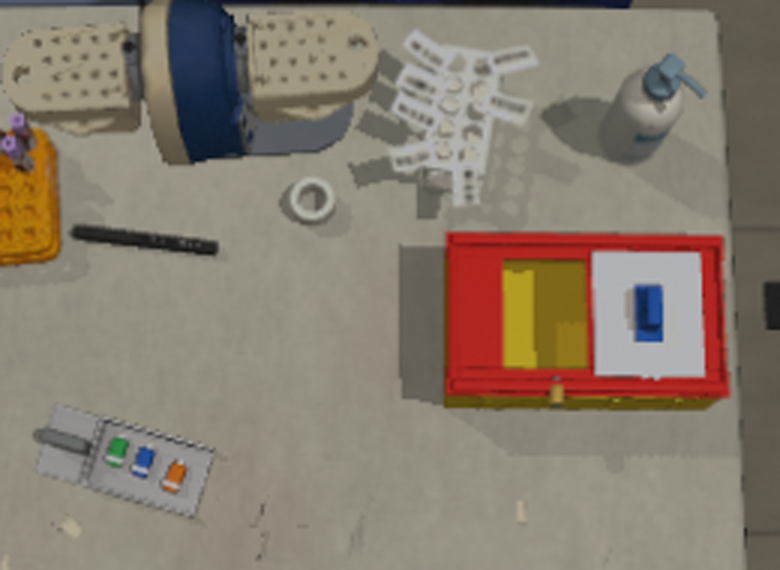

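View pics/sidec.png

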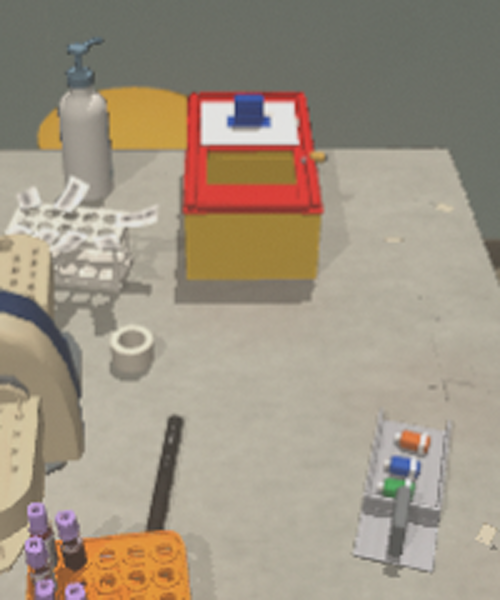

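View pics/side0.png

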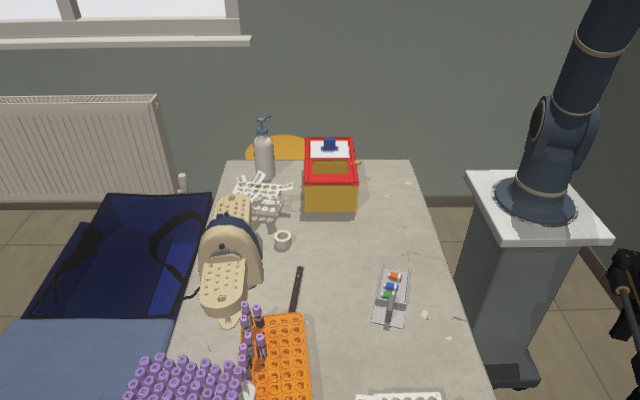

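View pics/top0.png

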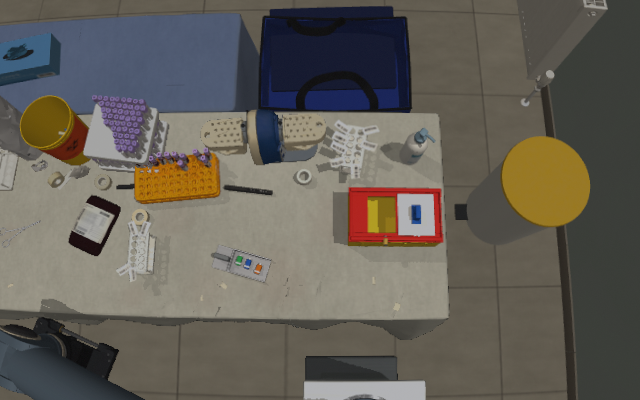

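The top view shows the tray at about (242,267) px, with its fin at the left (222,255) and its open lip at the right (270,275). The box is at (395,217), with its opening at (380,215) and the blue tab at (418,214) on the parked shutter. The marker, tape roll and bottle lie at x > 0.64. Next I'll refine the poses from the point clouds.

```bash
python3 - <<'E'
from h import *
np.set_printoptions(precision=4,suppress=True)
def rect(P):
    r=cv2.minAreaRect((P[:,:2]*1000).astype(np.float32)); return np.round(r[0],1),np.round(r[1],1),round(r[2],1)
for c in ["top","side"]:
    f=optics.grab_frame(c)
    H=cloud(f,f["z_map"]>0)
    t=H[(H[:,0]>.35)&(H[:,0]<.8)&(H[:,1]>-.0)&(H[:,1]<.25)]; t=t[abs(t[:,2])<.02]; print(c,"table z",np.median(t[:,2]),t[:,2].std())
    def box(lo,hi): return H[np.all((H>lo)&(H<hi),1)]
    P=box([.38,.22,.006],[.54,.44,.07]); print("tray>6mm",rect(P),len(P))
    F=box([.38,.22,.028],[.54,.44,.07]); print("fin",rect(F),F.mean(0),np.percentile(F[:,2],95),len(F))
    if len(F)>5:
        u,s,v=np.linalg.svd(F[:,:2]-F[:,:2].mean(0)); print("fin dir",v[0],np.degrees(np.arctan2(v[0][1],v[0][0])))
    B=box([.45,-.25,.085],[.72,.08,.105]);print("box",rect(B),len(B))
    T=box([.45,-.25,.112],[.72,.08,.14]);print("tab",rect(T),T.mean(0),T.max(0)[2],len(T))
    # colour segmentation
    hsv=cv2.cvtColor(f["color"],cv2.COLOR_RGB2HSV)
    m=((hsv[:,:,0]<8)|(hsv[:,:,0]>172))&(hsv[:,:,1]>150)&(hsv[:,:,2]>60)
    R=cloud(f,m); R=R[(R[:,2]>.085)&(R[:,2]<.11)&(R[:,0]>.45)&(R[:,0]<.72)&(R[:,1]>-.26)&(R[:,1]<.08)]
    print("red",rect(R),len(R))
    m=(hsv[:,:,0]>105)&(hsv[:,:,0]<125)&(hsv[:,:,1]>150)
    R=cloud(f,m); R=R[(R[:,2]>.11)&(R[:,2]<.15)&(R[:,0]>.45)&(R[:,0]<.72)&(R[:,1]>-.26)&(R[:,1]<.08)]
    print("bluetab",rect(R),R.mean(0),len(R))
    r=trace(c,"tray")
    if r:
        P=cloud(f,r[0]["region"]); print("tray all",rect(P),len(P))
    for l in ["tray_fin","tray_lip","tab_top","opening"]:
        z=dict(opening=.09,tab_top=.1265,tray_lip=.003,tray_fin=.0425)[l]
        for q in mark_of(c,l)[:1]: print(l,q["score"],on_plane(f,*q["uv"],z))
E
```

```text
top table z -4.638539597268121e-05 0.003909130479471144
tray>6mm (array([454.9, 326.9]), array([218.7, 150.7]), 87.6) 572
fin (array([469.3, 379.2]), array([41., 12.]), 75.9) [0.4687 0.3785 0.0415] 0.04737726717158246 74
fin dir [-0.2684 -0.9633] -105.57168344961441
box (array([570.5, -78.3]), array([155.4, 242.5]), 0.0) 3920
tab (array([ 574.4, -128.3]), array([33.8, 14.6]), 0.5) [ 0.5744 -0.1278  0.1244] 0.13110941742454196 89
red (array([573.8, -77. ]), array([240.3, 142.6]), 89.2) 2276
bluetab (array([ 573.6, -128.3]), array([32.2, 13.9]), 2.1) [ 0.5723 -0.1272  0.1236] 85
tray all (array([457.4, 330.5]), array([151.7,  68.7]), 74.9) 1178
tray_fin 0.79 [0.467  0.3741 0.0425]
tray_lip 0.71 [0.4358 0.2534 0.003 ]
tab_top 0.64 [ 0.5698 -0.1284  0.1265]
opening 0.64 [ 0.5734 -0.0386  0.09  ]
side table z -0.0009625957199115298 0.0037533100811415624
tray>6mm (array([458.2, 332. ]), array([146.1,  64.3]), 74.6) 682
fin (array([472. , 381.6]), array([43. , 11.8]), 75.2) [0.4731 0.3856 0.0402] 0.044042107941261996 130
fin dir [0.2507 0.9681] 75.47853414235584
box (array([570. , -73.6]), array([245.6, 153.5]), 89.4) 1985
tab (array([ 574.2, -127.3]), array([17.1, 31.5]), 85.9) [ 0.5743 -0.1238  0.1209] 0.1264784554839644 75
red (array([576.4, -74.5]), array([244.1, 139.9]), 89.9) 1148
bluetab (array([ 575.8, -126. ]), array([28.4,  3.1]), 0.1) [ 0.5759 -0.1261  0.1254] 11
tray all (array([457.6, 329.6]), array([160.5,  66.4]), 74.3) 1548
tray_fin 0.62 [0.4746 0.3816 0.0425]
tray_lip 0.64 [0.4343 0.2587 0.003 ]
tab_top 0.84 [ 0.5783 -0.115   0.1265]
opening 0.67 [ 0.5785 -0.0335  0.09  ]
```

```bash
cat >> h.py <<'E'
def tool_for(Rt,flip=False):
    # tool orientation gripping fin of tray with rotation Rt (cols tray x,y,z)
    x=-Rt[:,2]; z=Rt[:,0]*(-1 if flip else 1); y=np.cross(z,x)
    return np.stack([x,y,z],1)
def tray_R(psi,th):
    # psi: world heading (deg) of tray +y ; th tilt lip-down (deg)
    a=np.radians(psi-90); c,s=np.cos(a),np.sin(a); t=np.radians(th)
    return np.array([[c,-s,0],[s,c,0],[0,0,1.]])@np.array([[1,0,0],[0,np.cos(t),-np.sin(t)],[0,np.sin(t),np.cos(t)]])
GY,GZ=0.071,0.025
def tcp_from_lip(lip,psi,th,flip=False):
    R=tray_R(psi,th); g=np.array(lip)+R@np.array([0,GY+.052,GZ-.003]); To=tool_for(R,flip)
    return g-0.164*To[:,0],To
E
python3 - <<'E'
from h import *
np.set_printoptions(precision=3,suppress=True)
psi=75.3; u=np.array([np.cos(np.radians(psi)),np.sin(np.radians(psi))])
org=np.array([.471,.3805])-.074*u; lip0=np.r_[org-.052*u,.003]; print(org,lip0)
for fl in (0,1):
    print("pick",fl,solver.solve_ik(*tcp_from_lip(lip0,psi,0,fl)))
    for p in (60,75,90,105,120,180,0):
        for th in (0,20,35,50):
            uu=np.array([np.cos(np.radians(p)),np.sin(np.radians(p))])
            lip=np.r_[np.array([.575,-.039])+.018*uu,.108 if th else .13]
            print(fl,p,th,solver.solve_ik(*tcp_from_lip(lip,p,th,fl)))
    R=np.array([[0,0,1],[0,1,0],[-1,0,0.]])
for z in ((0,1,0),(0,-1,0)):
    x=np.array([0,0,-1.]);z=np.array(z,float);R=np.stack([x,np.cross(z,x),z],1)
    for y in (-.128,-.04): print("tab",solver.solve_ik([.575,y,.117+.164],R))
E
```

```text
[0.452 0.309] [0.439 0.259 0.003]
pick 0 [-53.722  35.685  14.908 108.241 -14.156  37.851 -44.957]
0 60 0 [-34.496  32.51   33.873  98.006 -21.184  55.99  -22.75 ]
0 60 20 [-26.656  26.408  32.427 106.734 -43.417  49.165   0.651]
0 60 35 [ -9.521  22.162  19.054 111.474 -57.124  48.544  17.398]
0 60 50 [ 41.354  26.498 -35.013 113.406 -55.046  40.108  23.811]
0 75 0 [-34.704  28.877  30.036 102.363 -17.517  53.426 -12.2  ]
0 75 20 [-24.356  25.204  28.639 107.392 -40.584  52.765  12.41 ]
0 75 35 [-18.612  25.344  32.247 109.882 -57.634  61.772  31.011]
0 75 50 [ 16.527  25.355  -2.773 109.84  -58.84   61.56   36.738]
0 90 0 [-34.368  25.181  26.616 107.046 -14.193  51.026  -0.936]
0 90 20 [-22.62   24.237  25.926 108.137 -37.242  56.567  24.193]
0 90 35 [-16.545  26.433  30.008 107.569 -51.622  68.955  39.936]
0 90 50 [ -0.213  29.112  19.097 105.734 -57.523  78.616  47.373]
0 105 0 [-33.491  21.566  23.856 111.783 -11.377  48.907  11.398]
0 105 20 [-21.272  23.433  24.02  108.902 -33.293  60.256  36.031]
0 105 35 [-14.855  27.44   27.636 105.312 -44.939  75.109  48.883]
0 105 50 [ -
[... 2347 characters left out ...]
0 [-36.353  26.917  47.833 112.033 -16.602  70.507 -69.826]
1 180 35 [-30.946  35.365  44.967 100.362 -15.086  89.021 -69.026]
1 180 50 [-26.906  44.774  43.92   89.129 -13.691 106.134 -66.55 ]
1 0 0 [-10.412  35.556  15.705  87.197 -10.614  58.713  98.031]
1 0 20 [-14.747  25.717  19.256 104.392 -16.499  32.014 103.822]
1 0 35 [ 10.984  19.126 -13.77  114.941  23.319  12.305  68.052]
1 0 50 [ 45.919  23.911 -55.508 124.98  123.059  21.315 -24.018]
tab [-10.523  28.173  25.355 107.864 -15.934  47.43  113.08 ]
tab [-14.78   26.336  19.093 109.314 -11.597  46.208 100.538]
tab [-28.587  36.087  52.746 108.815 -35.805  53.263 -48.511]
tab [-31.935  31.238  43.293 110.251 -27.905  49.452 -64.085]
```

```bash
cat > a.py <<'E'
from h import *
np.set_printoptions(precision=4,suppress=True)
psi=75.3; u=np.array([np.cos(np.radians(psi)),np.sin(np.radians(psi))])
org=np.array([.471,.3805])-.074*u; lip0=np.r_[org-.052*u,.003]
p,R=tcp_from_lip(lip0,psi,0)
env.reach(p+[0,0,.10],R); print(sensors.state()["time"])
hit=env.move_l(p,R,v=.15,stop_force=8); s=sensors.state(); print(hit,s["ee_pos"]-p,s["contact_force"])
eoat.gripper_to(0.0,squeeze=55); s=sensors.state();print(s["grip_width"]*.087,s["contact_force"],s["time"])
f=optics.grab_frame("side");save(f,"side1")
f=optics.grab_frame("top");save(f,"top1")
E
python3 a.py; python3 - <<'E'
import cv2
a=cv2.imread("pics/side1.png")
cv2.imwrite("pics/side1c.png",cv2.resize(a[180:340,300:460],(600,600),interpolation=cv2.INTER_CUBIC))
E
```

```text
3.5833
False [0.0003 0.0005 0.0007] [ 0.3183 -0.6717  0.0349]
0.012025391240589005 [-0.0404 -0.4498  0.7071] 5.6
```

View pics/side1c.png

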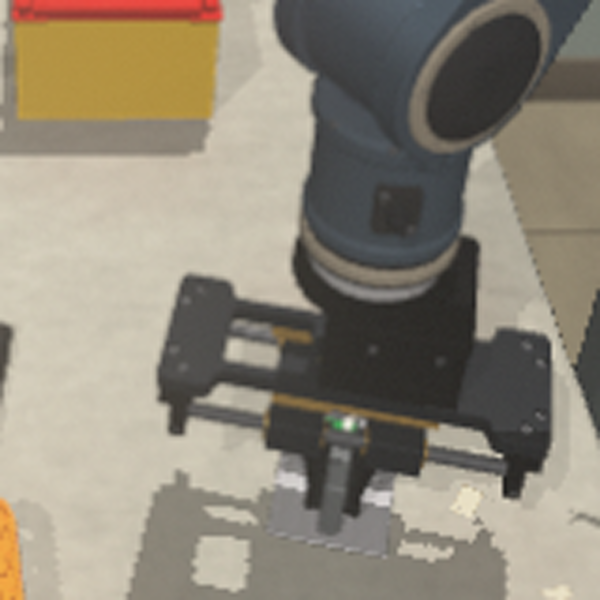

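The fingers have closed on the fin (side crop near (335,480)) at 12.0 mm width, so the grip is good. Next I lift the tray and carry it to the box.

```bash
cat > b.py <<'E'
from h import *
np.set_printoptions(precision=4,suppress=True)
s=sensors.state(); p=s["ee_pos"]
env.move_l(p+[0,0,.16],v=.12); print(sensors.state()["contact_force"])
P=103; uu=np.array([np.cos(np.radians(P)),np.sin(np.radians(P))])
lip=np.r_[np.array([.575,-.039])+.02*uu,.150]
q,R=tcp_from_lip(lip,P,0)
env.move_l(q,R,v=.15); print(sensors.state()["time"],sensors.state()["ee_pos"]-q)
for c in("side","top"):
    f=optics.grab_frame(c);save(f,c+"2")
    print(c,[ (q["score"],on_plane(f,*q["uv"],.15)) for q in mark_of(c,"tray_lip")[:2]])
E
python3 b.py; python3 - <<'E'
import cv2,numpy as np
a=cv2.imread("pics/side2.png")[100:260,240:440];b=cv2.imread("pics/top2.png")[130:290,300:500]
cv2.imwrite("pics/c2.png",np.hstack([cv2.resize(i,(400,320),interpolation=cv2.INTER_CUBIC) for i in(a,b)]))
E
```

```text
[-0.7061  0.2421 -2.4504]
9.25 [-0.0001  0.0007 -0.    ]
side [(0.97, array([ 0.5637, -0.0182,  0.15  ])), (0.38, array([0.5936, 0.1328, 0.15  ]))]
top [(0.74, array([ 0.5599, -0.0183,  0.15  ]))]
```

View pics/c2.png

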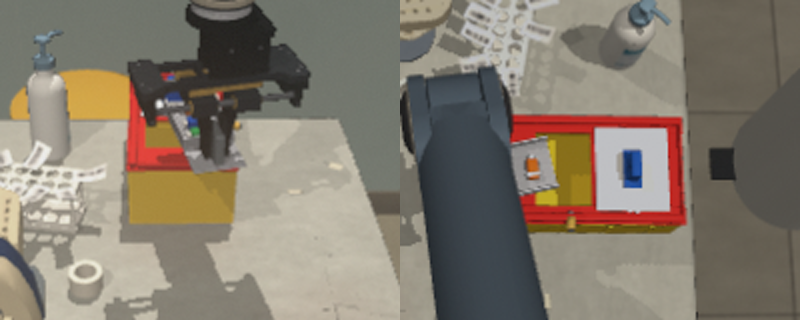

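The tray is level, with its lip over the near part of the opening (right half of the picture, around (550,165)) and the orange lancet visible. I'll tip it in steps.

```bash
cat > c.py <<'E'
from h import *
np.set_printoptions(precision=4,suppress=True)
P=103; uu=np.array([np.cos(np.radians(P)),np.sin(np.radians(P))])
for th,z in ((10,.125),(18,.112),(24,.110),(30,.110),(36,.110),(42,.110)):
    lip=np.r_[np.array([.580,-.039])+.02*uu,z]
    q,R=tcp_from_lip(lip,P,th)
    env.move_l(q,R,v=.12)
    s=sensors.state(); print(th,s["time"],s["contact_force"])
env.hold(.5)
for c in("side","top"):
    f=optics.grab_frame(c);save(f,c+"3")
E
python3 c.py; python3 - <<'E'
import cv2,numpy as np
a=cv2.imread("pics/side3.png")[100:260,240:440];b=cv2.imread("pics/top3.png")[130:290,300:500]
cv2.imwrite("pics/c3.png",np.hstack([cv2.resize(i,(400,320),interpolation=cv2.INTER_CUBIC) for i in(a,b)]))
E
```

```text
10 9.9 [ 0.8797  0.2799 -2.6277]
18 10.2917 [ 0.2188 -0.331  -2.2624]
24 10.6333 [ 0.1667  0.5057 -2.0277]
30 10.975 [-0.7015  0.9226 -1.195 ]
36 11.3167 [-0.1938  0.0246 -1.6556]
42 11.6583 [ 0.4121 -0.8792 -2.1741]
```

View pics/c3.png

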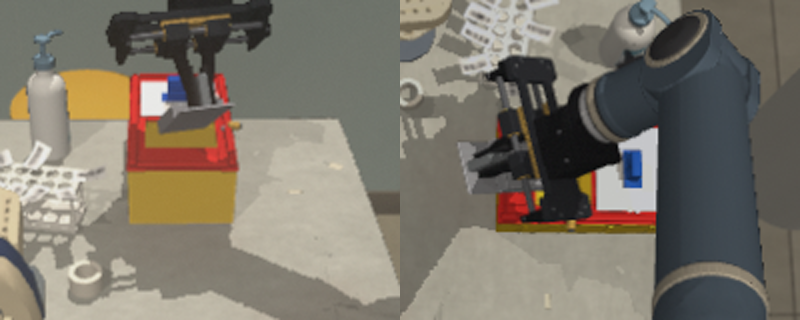

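Tipped to 42°; the gripper hides the bowl in both views. I'll level the tray by the same path, raise it, and look.

```bash
cat > d.py <<'E'
from h import *
np.set_printoptions(precision=4,suppress=True)
P=103; uu=np.array([np.cos(np.radians(P)),np.sin(np.radians(P))])
for th,z in ((30,.112),(15,.130),(0,.155)):
    lip=np.r_[np.array([.575,-.039])+.02*uu,z]
    q,R=tcp_from_lip(lip,P,th)
    env.move_l(q,R,v=.15)
lip=np.r_[.56,.09,.17]; q,R=tcp_from_lip(lip,95,0); env.move_l(q,R,v=.2)
print(sensors.state()["time"],sensors.state()["contact_force"])
for c in("side","top"):
    f=optics.grab_frame(c);save(f,c+"4")
    for l in("green","orange","blue"):
        r=trace(c,"lancet_"+l)
        for q in r[:2]:
            C=cloud(f,q["region"]); print(c,l,q["score"],q["rect"],np.median(C,0) if len(C) else 0)
E
python3 d.py; python3 - <<'E'
import cv2,numpy as np
a=cv2.imread("pics/side4.png")[100:260,240:440];b=cv2.imread("pics/top4.png")[130:290,280:480]
cv2.imwrite("pics/c4.png",np.hstack([cv2.resize(i,(400,320),interpolation=cv2.INTER_CUBIC) for i in(a,b)]))
E
```

```text
14.475 [ 0.4888 -0.7518 -2.285 ]
side green 0.64 [328.6, 165.8, 361.8, 210.3] [0.553  0.2143 0.1696]
top green 0.47 [300.0, 201.0, 335.1, 230.5] [0.5598 0.1238 0.1704]
top orange 0.43 [378.1, 221.0, 384.1, 234.2] [ 0.5602 -0.0394  0.0175]
top blue 0.46 [383.2, 214.2, 387.4, 224.6] [ 0.579  -0.0606  0.0172]
```

View pics/c4.png

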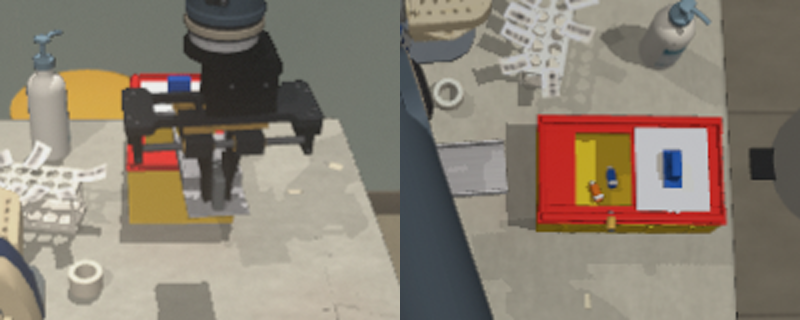

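```bash
python3 - <<'E'
import cv2,numpy as np
a=cv2.imread("pics/side4.png")[150:220,310:380];b=cv2.imread("pics/top4.png")[180:250,290:430]
cv2.imwrite("pics/d4.png",np.hstack([cv2.resize(a,(300,300),interpolation=cv2.INTER_CUBIC),cv2.resize(b,(500,300),interpolation=cv2.INTER_CUBIC)]))
E
```

```text
(no output)
```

View pics/d4.png

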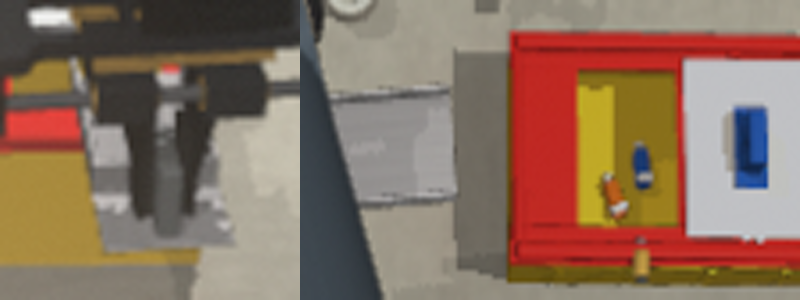

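Orange and blue lie in the box. Green isn't visible, so it's either under the closed half or behind the arm in the tray's rear. I'll set the tray down in the clear area, withdraw and look.

```bash
cat > e.py <<'E'
from h import *
np.set_printoptions(precision=4,suppress=True)
lip=np.r_[.46,.15,.05]; q,R=tcp_from_lip(lip,92,0); env.move_l(q,R,v=.2)
q,R=tcp_from_lip(np.r_[.46,.15,.010],92,0); env.move_l(q,R,v=.08)
for c in("side","top"):
    f=optics.grab_frame(c);save(f,c+"5")
q,R=tcp_from_lip(np.r_[.46,.15,-.002],92,0); h=env.move_l(q,R,v=.02,stop_force=5)
s=sensors.state(); print(h,s["ee_pos"]-q,s["contact_force"],s["time"])
E
python3 e.py; python3 - <<'E'
import cv2,numpy as np
a=cv2.imread("pics/side5.png")[180:320,320:460];b=cv2.imread("pics/top5.png")[180:320,220:440]
cv2.imwrite("pics/c5.png",np.hstack([cv2.resize(i,None,fx=2.2,fy=2.2,interpolation=cv2.INTER_CUBIC) for i in(a,b)]))
E
```

```text
True [0.0002 0.0001 0.0049] [-1.0171  0.8266  4.6694] 17.025
```

View pics/c5.png

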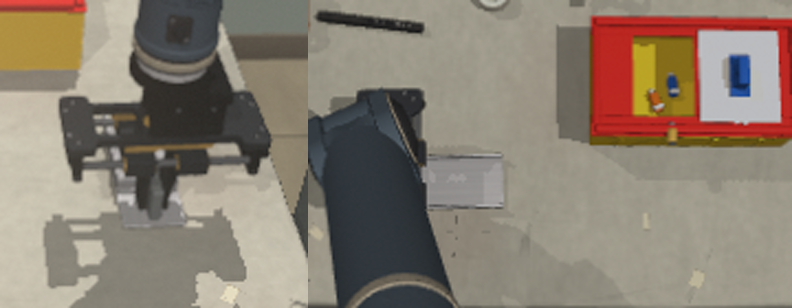

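The visible bowl (top view, around (462,182) in the crop) is empty. Now to release the tray, rise and check it.

```bash
cat > f.py <<'E'
from h import *
np.set_printoptions(precision=4,suppress=True)
eoat.gripper_to(0.7); s=sensors.state(); env.move_l(s["ee_pos"]+[0,0,.12],v=.15)
x=np.array([0,0,-1.]);z=np.array([0,-1.,0]);R=np.stack([x,np.cross(z,x),z],1)
try:
    for zz in ([0,1.,0],[0,-1.,0]):
        zz=np.array(zz);Rr=np.stack([x,np.cross(zz,x),zz],1); print(zz,solver.solve_ik([.575,-.128,.35],Rr), solver.solve_ik([.575,-.04,.281],Rr))
except Exception as e: print(e)
for c in("side","top"):
    f=optics.grab_frame(c);save(f,c+"6")
    for l in("tray","lancet_green","lancet_orange","lancet_blue"):
        for q in trace(c,l)[:1]:
            C=cloud(f,q["region"]); print(c,l,q["score"],q["rect"],np.median(C,0),C[:,2].max())
print(sensors.state()["time"],sensors.state()["joint_pos"])
E
python3 f.py; python3 - <<'E'
import cv2,numpy as np
a=cv2.imread("pics/side6.png")[180:320,320:460];b=cv2.imread("pics/top6.png")[180:320,220:440]
cv2.imwrite("pics/c6.png",np.hstack([cv2.resize(i,None,fx=2.2,fy=2.2,interpolation=cv2.INTER_CUBIC) for i in(a,b)]))
E
```

```text
[0. 1. 0.] [  1.9038  21.8715   8.48   103.7884  -3.8634  54.6186 102.0206] [ -1.7784  25.5239   2.031  108.533   -1.2172  45.9636  90.9007]
[ 0. -1.  0.] [-25.1168  27.2025  45.7684 105.2916 -22.9428  57.1696 -59.7776] [-29.072   29.9522  38.9857 110.1055 -24.7857  48.5261 -67.0266]
side tray 0.66 [307.6, 139.9, 350.7, 157.8] [ 0.5731 -0.1203  0.0927] 0.12749647340012626
top tray 0.8 [271.0, 252.2, 310.7, 277.5] [0.4599 0.1982 0.0036] 0.5463333678211102
top lancet_orange 0.5 [373.5, 222.3, 382.7, 232.1] [ 0.5595 -0.0398  0.0158] 0.024484902182728252
top lancet_blue 0.54 [383.0, 214.9, 386.2, 225.2] [ 0.5775 -0.0614  0.0179] 0.026119393251755163
19.525 [-48.4971  20.1261  16.1571 113.9284  -7.5208  47.0002 -26.1234]
```

View pics/c6.png

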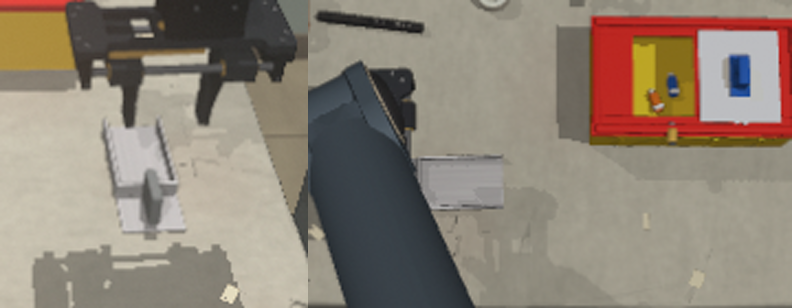

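The tray stands flat and empty, with no lancet on the table, so green must be under the lid's closed half. Next is the tab.

```bash
cat > g.py <<'E'
from h import *
np.set_printoptions(precision=4,suppress=True)
x=np.array([0,0,-1.]);z=np.array([0,-1.,0]);R=np.stack([x,np.cross(z,x),z],1)
s=sensors.state(); env.move_l(s["ee_pos"]+[0,0,.06],v=.2)
tab=np.array([.5745,-.1275,.118+.164])
env.reach(tab+[0,0,.09],R); print(sensors.state()["time"])
h=env.move_l(tab,R,v=.12,stop_force=6); s=sensors.state(); print(h,s["ee_pos"]-tab,s["contact_force"])
f=optics.grab_frame("side");save(f,"side7")
eoat.gripper_to(0.0,squeeze=30); s=sensors.state();print(s["grip_width"]*.087,s["contact_force"],s["ee_pos"],s["time"])
f=optics.grab_frame("side");save(f,"side8");f=optics.grab_frame("top");save(f,"top8")
E
python3 g.py; python3 - <<'E'
import cv2,numpy as np
b=cv2.imread("pics/side8.png")[100:220,260:400];a=cv2.imread("pics/side7.png")[100:220,260:400]
cv2.imwrite("pics/c8.png",np.hstack([cv2.resize(i,None,fx=2.8,fy=2.8,interpolation=cv2.INTER_CUBIC) for i in(a,b)]))
E
```

```text
21.5167
False [ 0.0003 -0.0002  0.0006] [ 0.6026 -0.3663 -0.0057]
0.013731692549989927 [ 0.1615 -0.1475  0.1915] [ 0.5745 -0.1278  0.282 ] 23.3083
```

View pics/c8.png

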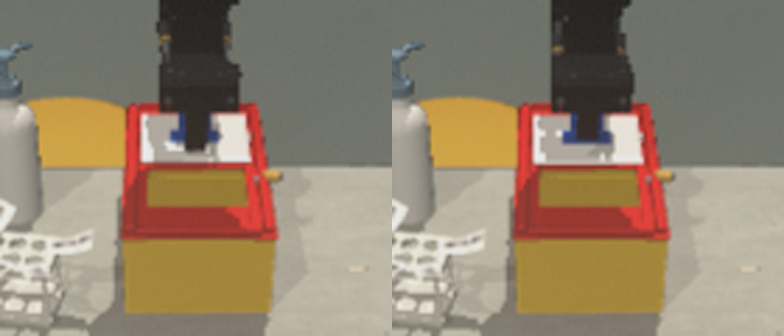

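The tab is gripped (13.7 mm). To find the true zero, I'll press gently back against the open end stop.

```bash
cat > i.py <<'E'
from h import *
np.set_printoptions(precision=4,suppress=True)
p=sensors.state()["ee_pos"]
h=env.move_l(p+[0,-.012,0],v=.015,stop_force=7); s=sensors.state(); print(h,s["ee_pos"],s["contact_force"],s["time"])
f=optics.grab_frame("top");save(f,"top9")
E
python3 i.py
```

```text
True [ 0.5746 -0.1373  0.282 ] [-0.529  -0.9292  4.    ] 24.0833
```

```bash
cat > i.py <<'E'
from h import *
np.set_printoptions(precision=4,suppress=True)
env.hold(.1)
s=sensors.state(); p=s["ee_pos"]; print(p,s["contact_force"],s["moment"],s["joint_pos"])
for k in range(3):
    h=env.move_l(p+[0,-.001*(k+1),0],v=.01,stop_force=10); s=sensors.state(); print(h,s["ee_pos"],s["contact_force"],s["time"])
    if h: break
E
python3 i.py; python3 - <<'E'
import cv2,numpy as np
a=cv2.imread("pics/top8.png")[170:270,320:460];b=cv2.imread("pics/top9.png")[170:270,320:460]
cv2.imwrite("pics/c9.png",np.hstack([cv2.resize(i,None,fx=2.8,fy=2.8,interpolation=cv2.INTER_CUBIC) for i in(a,b)]))
E
```

```text
[ 0.5745 -0.1372  0.282 ] [-0.2184 -0.268   5.5029] [-0.28    0.1497 -0.1511] [-21.1377  32.079   42.1415 108.2152 -27.7201  50.3928 -55.1515]
False [ 0.5748 -0.1377  0.2819] [0.7211 2.8239 4.3868] 24.575
False [ 0.5749 -0.138   0.282 ] [-0.0218  5.2787  5.6715] 24.825
False [ 0.5749 -0.1383  0.2819] [-0.6565  6.4916  5.967 ] 25.075
```

View pics/c9.png

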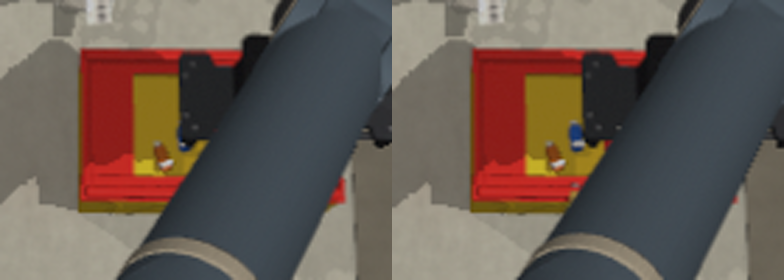

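The end stop shows clearly as a rising y force at TCP y ≈ -0.1375, which also agrees with the box centre from vision. The shutter therefore started about 9 mm along, and the notch should be near TCP y ≈ -0.0495. I'll draw it to just before the rib, then go in small steps watching the force.

```bash
cat > j.py <<'E'
from h import *
np.set_printoptions(precision=4,suppress=True)
h=env.move_l([.5745,-.067,.2822],v=.06); env.hold(.1)
s=sensors.state(); print(h,s["ee_pos"],s["contact_force"],s["grip_width"]*.087,s["time"])
for k in range(1,14):
    y=-.067+.001*k
    env.move_l([.5745,y,.2822],v=.008,stop_force=25); s=sensors.state()
    print(round(y,4),s["ee_pos"][1:],"sh",round(s["ee_pos"][1]+.1375,4),s["contact_force"],round(s["time"],2))
E
python3 j.py
```

```text
False [ 0.5751 -0.0653  0.282 ] [ 5.8364  0.5736 -3.0761] 0.013703218257665972 26.5417
-0.066 [-0.0646  0.282 ] sh 0.0729 [ 6.3841 -0.9774 -3.4748] 26.82
-0.065 [-0.0637  0.282 ] sh 0.0738 [ 5.9394 -0.9371 -4.4004] 27.09
-0.064 [-0.0627  0.282 ] sh 0.0748 [ 4.979  -1.0836 -4.5875] 27.37
-0.063 [-0.0617  0.282 ] sh 0.0758 [ 5.6458 -1.8463 -4.396 ] 27.64
-0.062 [-0.0607  0.282 ] sh 0.0768 [ 6.2007 -0.2181 -4.924 ] 27.92
-0.061 [-0.0597  0.282 ] sh 0.0778 [ 5.5645 -0.6943 -3.5491] 28.19
-0.06 [-0.0587  0.282 ] sh 0.0788 [ 6.2626 -1.2336 -3.7755] 28.47
-0.059 [-0.058  0.282] sh 0.0795 [ 5.565  -1.7215 -3.9222] 28.74
-0.058 [-0.0576  0.282 ] sh 0.0799 [ 6.4603 -3.4763 -4.7639] 29.02
-0.057 [-0.0571  0.282 ] sh 0.0804 [ 6.7028 -4.5509 -5.1031] 29.29
-0.056 [-0.0566  0.282 ] sh 0.0809 [ 7.2139 -6.0656 -7.4647] 29.57
-0.055 [-0.0559  0.282 ] sh 0.0816 [ 5.9685 -6.4058 -5.9492] 29.84
-0.054 [-0.0542  0.282 ] sh 0.0833 [ 6.5604 -4.4204 -5.6866] 30.12
```

```bash
cat > k.py <<'E'
from h import *
np.set_printoptions(precision=4,suppress=True)
for y in (-.053,-.052,-.051,-.050):
    env.move_l([.576,y,.2822],v=.008,stop_force=25); s=sensors.state()
    print(round(y,4),s["ee_pos"],"sh",round(s["ee_pos"][1]+.1375,4),s["contact_force"],round(s["time"],2))
env.hold(.3);s=sensors.state();print(s["ee_pos"],s["contact_force"])
E
python3 k.py
```

```text
-0.053 [ 0.5756 -0.0529  0.282 ] sh 0.0846 [ 2.5182 -3.5047 -2.1087] 30.49
-0.052 [ 0.5758 -0.0512  0.282 ] sh 0.0863 [ 1.8666 -0.6053 -0.8751] 30.77
-0.051 [ 0.5758 -0.0503  0.282 ] sh 0.0872 [ 0.4791 -0.1255 -0.6426] 31.04
-0.05 [ 0.5757 -0.0497  0.282 ] sh 0.0878 [-0.4035  0.6105 -1.1508] 31.32
[ 0.5757 -0.0497  0.282 ] [-1.467   0.9511 -1.0342]
```

```bash
cat > l.py <<'E'
from h import *
np.set_printoptions(precision=4,suppress=True)
s=sensors.state();print(s["grip_width"]*.087,s["contact_force"],s["time"])
for c in("side","top"):
    f=optics.grab_frame(c);save(f,c+"10")
    for l in("tray","gel_bottle","plaster_roll","marker"):
        for q in trace(c,l)[:1]:
            C=cloud(f,q["region"]); print(c,l,q["score"],q["rect"],np.median(C,0))
E
python3 l.py; python3 - <<'E'
import cv2,numpy as np
b=cv2.imread("pics/side10.png")[100:340,230:430];a=cv2.imread("pics/top10.png")[110:300,240:460]
cv2.imwrite("pics/c10.png",np.hstack([cv2.resize(b,(350,420),interpolation=cv2.INTER_CUBIC),cv2.resize(a,(440,420),interpolation=cv2.INTER_CUBIC)]))
E
```

```text
0.013592060450910288 [-1.467   0.9511 -1.0342] 31.6167
side tray 0.74 [368.3, 237.5, 404.5, 284.5] [0.4596 0.2497 0.0036]
side plaster_roll 0.76 [273.3, 233.5, 290.5, 247.4] [0.6947 0.1763 0.018 ]
side marker 0.63 [304.3, 135.4, 363.9, 210.5] [0.5783 0.0363 0.0882]
top tray 0.69 [253.8, 254.5, 309.6, 278.6] [0.4572 0.2245 0.0036]
top gel_bottle 0.85 [401.5, 128.4, 436.2, 164.5] [ 0.7536 -0.1324  0.12  ]
top plaster_roll 0.48 [291.7, 169.8, 310.6, 185.6] [0.6976 0.1628 0.022 ]
top marker 0.66 [226.8, 184.9, 273.3, 195.5] [0.6595 0.3135 0.0127]
```

View pics/c10.png

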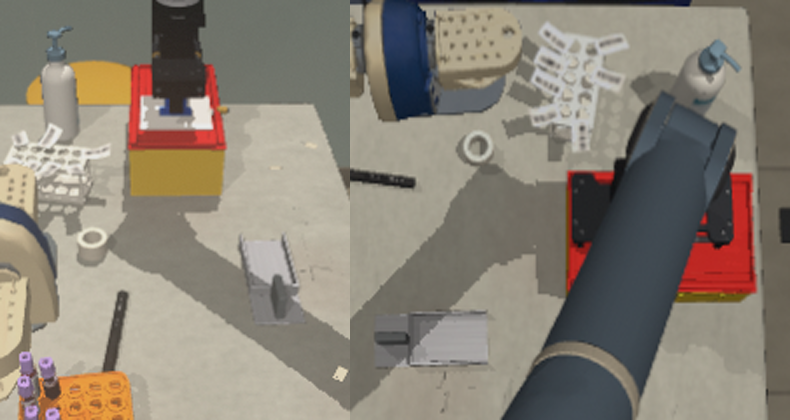

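```bash
python3 - <<'E'
from h import *
f=optics.grab_frame("side"); hsv=cv2.cvtColor(f["color"],cv2.COLOR_RGB2HSV)
def ray(v,u,z): return on_plane(f,u,v,z)
for u in (316,322,344,348):
    col=f["color"][:,u].astype(int); print(u,[(v,tuple(col[v]),round(ray(v,u,.0935)[1],4)) for v in range(170,187,1)][::1][:12])
E
```

```text
316 [(170, (np.int64(178), np.int64(169), np.int64(160)), np.float64(-0.0153)), (171, (np.int64(178), np.int64(169), np.int64(159)), np.float64(-0.0105)), (172, (np.int64(175), np.int64(166), np.int64(157)), np.float64(-0.0057)), (173, (np.int64(166), np.int64(152), np.int64(141)), np.float64(-0.001)), (174, (np.int64(154), np.int64(104), np.int64(96)), np.float64(0.0038)), (175, (np.int64(152), np.int64(56), np.int64(48)), np.float64(0.0084)), (176, (np.int64(152), np.int64(56), np.int64(49)), np.float64(0.0131)), (177, (np.int64(153), np.int64(56), np.int64(50)), np.float64(0.0177)), (178, (np.int64(154), np.int64(58), np.int64(51)), np.float64(0.0223)), (179, (np.int64(154), np.int64(59), np.int64(52)), np.float64(0.0269)), (180, (np.int64(147), np.int64(57), np.int64(49)), np.float64(0.0314)), (181, (np.int64(155), np.int64(59), np.int64(52)), np.float64(0.0359))]
322 [(170, (np.int64(178), np.int64(170), np.int64(159)), np.float64(-0.0151)), (171, (np.int64(178), np.int64(170), np.int64(160)), np.float64(-0.0103)), (172, (np.int64(175), np.int64(167), np.int64(158)), np.float64(
[... 1722 characters left out ...]
int64(232), np.int64(231)), np.float64(-0.0047)), (173, (np.int64(211), np.int64(204), np.int64(203)), np.float64(0.0001)), (174, (np.int64(179), np.int64(101), np.int64(94)), np.float64(0.0048)), (175, (np.int64(218), np.int64(65), np.int64(59)), np.float64(0.0095)), (176, (np.int64(214), np.int64(64), np.int64(58)), np.float64(0.0141)), (177, (np.int64(213), np.int64(65), np.int64(58)), np.float64(0.0187)), (178, (np.int64(213), np.int64(64), np.int64(58)), np.float64(0.0233)), (179, (np.int64(218), np.int64(64), np.int64(56)), np.float64(0.0279)), (180, (np.int64(223), np.int64(66), np.int64(59)), np.float64(0.0324)), (181, (np.int64(213), np.int64(68), np.int64(60)), np.float64(0.0369))]
```

The shutter's front edge, seen in the side camera and allowing for its ~2–3 mm bias, agrees with 0.087–0.090. The force has also dropped to nearly zero after the rib. Handing in.

```bash
python3 - <<'E'
from h import *
env.hold(.3); s=sensors.state(); print(s["ee_pos"],s["contact_force"],s["dq"].max(),s["time"])
order.sign_off(); print(sensors.state()["time"])
E
```

```text
[ 0.57575764 -0.0497533   0.28202579] [-2.82645251  2.22205932 -2.10438541] 0.025614256112251814 32.4667
the job is handed in; nothing more can be done
the job is handed in; nothing more can be done
```

The lancets were tipped from the tray over the opening, and the empty tray was set flat on the table and let go. The shutter was then drawn by its tab into the notch. I handed the job in at about 32.5 s, with the fingers still gripping the tab (about 13.6 mm between them).

**Last checks**
- **Shutter:** I set zero by pressing lightly against the open end stop; the shutter had started about 9 mm along. The y force rose to about 6.4 N near 0.082 m, lower than the stated 11 N, then fell to nearly zero in the notch. From arm position the shutter is at about 0.088 m, and the side camera's edge measurement agrees within its 2–3 mm error.
- **Forces at hand-in:** at the very end the tool showed 2–3 N on each axis, which I did not look into. The arm was still.
- **Tray:** it stands flat, upright and empty in the pictures.
- **Lancets:** orange and blue were seen inside the box. Green was not seen directly after pouring. It was neither in the tray nor on the visible table, so I take it to be under the closed half of the lid.
- **Other things:** in the last top view the tape roll and marker were where they started. The bottle was partly hidden by the arm but showed no movement. The side camera's marker reading was a false detection on the box, so I ignored it.

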